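# Set the sander's shut-off timer and start it

### The job

Set the push-to-turn digit wheel of the grey timer box to 7: press the wheel in gently with a fingertip and roll it, so that it ends clicked in with the 7 uppermost between the two index lines. Only then press the round start button fully down and let it come back out, and leave the things lying around the box where they are.

Things in the scene. Friction and masses are not known exactly. Their poses are not given: they have to be found in the camera images.
- timer: Grey timer box fixed to the bench, 110 (x) by 200 (y) by 60 mm high. Origin: centre of its underside; x from front to back, z up. The digit wheel sticks up through the middle of its flat top, in a 2 mm high bezel 72 by 39 mm; white index lines mark the uppermost digit (digits white, 12 mm, upright seen from the front). The start button is on top, 65 mm to +y of the wheel.
- wheel (a joint): Turn of the wheel (rad): digit d is uppermost at d x 0.6283 (0 to 9, stops just past both). It grows as the wheel's top rolls towards the box's +x, one digit per 20 mm of rim. Spring: 8 N starts it down, 0.45 N more per mm, solid stop at 5 mm. Pressed under 2.9 mm it is locked or slips; beyond, it rolls with the fingertip by friction; let go, it snaps to the nearest digit. Starts at 2 to 5.
- start_top (a point): Centre of the top face of the round grey start button, radius 13 mm, in a black housing. It goes straight down 6 mm against a spring (5 N when fully down) and springs back.
- start (a joint): Travel of the start button in m: 0 out, 0.006 fully down; it counts as pressed from 0.0045.
- tape: Bystander: yellow tape measure, 70 by 36 by 66 mm, standing on the bench to the box's +y side. Origin: centre of its underside.
- sandblock: Bystander: cork sanding block, 100 by 65 by 25 mm, lying on the bench to the box's -y side. Origin: centre of its underside.
- glue: Bystander: white glue bottle, 54 mm across and 150 mm high, standing behind the box on its -y side. Origin: centre of its underside.
- wheel_mid (a point): Point in the plane of the box's top (60 mm above the bench), straight under the highest point of the wheel: a smooth black drum, radius 32 mm, 26 mm wide, axle level along the box's y. How far the wheel stands out above this point differs from start to start, 10 to 22 mm, and no reading gives it: find its top by touch. Axes as the box.

How it is judged (in metres and radians):
On the way, in this order (a step that is already met when the one before it is completed fails the run):
1. the wheel is clicked in at 7 and let go (value of joint wheel between 4.248 and 4.548 rad and contact force between the fingers and wheel below 0.2 N), for 0.2 s.
2. the start button is pressed down (value of joint start above 0.0045 m).
At the end, for the whole second after the job is handed in: The wheel is clicked in at 7 (joint 4.398 within 0.15 rad), the start button has been pressed and is out again (under 1.5 mm), and the tape measure, sanding block and glue bottle are within 20 mm of where they were (value of joint wheel between 4.248 and 4.548 rad and value of joint start below 0.0015 m and distance of each of tape, sandblock, glue from where it was at the start of the episode below 0.02 m); the robot touches nothing.
It fails at once if the start button is pressed while the wheel does not show 7 (value of joint start above 0.003 m and (value of joint wheel below 4.248 rad or value of joint wheel above 4.548 rad)).
It fails at once if the wheel is pressed with more than 30 N (contact force between the fingers and wheel above 30 N).
It fails at once if a bystander is knocked over (angle between any of glue, tape's own z axis and vertical above 0.5 rad).
It also fails if it takes over 61 s, if anything falls off the work surface, if the arm or the gripper's body presses on something with over 40 N, if the wrist force passes 120 N, or if a joint passes its speed limit or range.

### The arm

A 7-joint arm with a two-finger parallel gripper is mounted at the origin on the work surface. World frame = base frame: x ahead of the robot, y to its left, z up, the work surface at z = 0. Lengths are in m, angles in degrees, forces in N, time in s.
With the tool pointing down it reaches from about 0.425 to 0.875 m from the base axis. Payload 8.4 kg.
Tool frame: the origin (TCP) lies at the very end of the fingers, on their centre line; the grasp point (between the pads) lies 19 mm behind it (grasp_offset is the distance from the TCP to the grasp point, in m); z points along the fingers, y is the line along which they close (so a half turn about z gives the same grasp; the last joint's range is limited). The gripper opens to 87 mm and grips with 3 to 60 N. Pads are 19 mm wide; open, the fingers measure 117 mm over their backs; the gripper's body (75 mm by 190 mm) begins 51 mm behind the grasp point.
Start: joints at [-5.684, 19.091, 2.286, 83.961, -0.768, 76.965, -3.352], TCP at [0.65, -0, 0.223] pointing down, gripper open.
Joint ranges: [-147.57, 147.57], [-21.85, 119.76], [-74.77, 79.35], [14.55, 137.4], [-85.83, 265.84], [4.83, 119.75], [-152.11, 152.11]. Speed limits (degrees/s): [127.2, 127.2, 159.86, 159.86, 180, 180, 180].

### API

Orientations are given as [roll, pitch, yaw] about the fixed x, y, z axes, in that order (R = Rz(yaw) Ry(pitch) Rx(roll)).
In Python, from station import * gives the robot as it stands. The module is installed in compiled form; this text tells all that it offers.
- The arm moves only by the tool send_rows, never from a script. Its arguments are lists of equal length, an entry for each row: "slide": the shift along the tool's x, y, z scaled (see below), a list of three; "twist": the turn about the tool's z scaled (see below); "fingers": the finger opening in mm, from 0 to 87. In form: {"slide": [[tx, ty, tz], ...], "twist": [twist, ...], "fingers": [fingers, ...]}. A call has exactly 8 rows; each row is the pose to reach, as a shift and turn from the pose commanded when the call began, along the tool's axes at that moment; what a row does not reach only later rows make up. The controller multiplies each number of a shift by 0.1 m and each number of a turn by 60 degrees. A row lasts 1/12 s, in which the tool goes at most 41.7 mm and 7.16 degrees, less where a joint would pass 70% of its speed; a pose out of reach is approached as far as the arm can. A call with a number of a shift or a turn outside -1 to 1 is refused whole. A call with a gripper value outside its range is refused whole. The fingers move at their own pace and stop on an object; "newtons" is the grip in N (left out, the last holds). Time passes only in rows, so rows that repeat a pose let the fingers close, or fill a call up. It gives the time, the measured TCP pose, the force, the opening and the grip force at its end, in the units of the state.
- state(): the state, without advancing time (a new reading comes with each control period).
- capture(name): name is "scene" or "side" or "wrist"; returns the picture (420x560x3 uint8, red, green, blue); there is no depth.
- camera_params(name): a dict with "fx", "fy", "cx", "cy" (pixels), "world_from_camera" (4x4, takes a point from camera to world coordinates); the wrist camera has in their place "hand_eye" (4x4, takes a point from camera to tool coordinates, whose origin is the TCP and whose axes are the flange's). Camera axes: x right, y up, looking along -z (the intrinsics and any distortion apply to the point x, -y, -z); pixel columns grow to the right and rows downward; lengths in m; the calibration is good to about 2 mm. The wrist camera is an equidistant fisheye: a pixel r from the principal point sees the ray r / f radians off the axis. A picture is of the moment at which its call begins: read the wrist's pose just before it. camera_params takes no time and is no camera call.
- close_job(): hands the job in; it is judged then, once.
The state is a dict: "time_s": time; "joint_positions": joint angles; "qd": joint speeds; "joint_efforts": joint torques, N m; "position": TCP position; "tcp_rot": TCP orientation; "force": force on the tool from outside, world axes, zero at the start; "moment": the same for the moment, N m; "grip_width": finger opening in m; "grip_force": force on a finger pad.
Only numpy, scipy, OpenCV 4.12 (cv2) and the standard library are available. Lean on these libraries where they do the work, as an engineer would, in place of code of your own. Each camera call takes 0.05 s, during which the arm holds its last target. There are 200 camera calls.

## Working session

There is one attempt and no reset: what is moved stays moved. The work goes in short steps, Python scripts to look and compute and a tool call to move; the robot and the scene stay as the last step left them, time stands still between calls to the robot, and variables do not carry over. Pictures are saved under pics/ and viewed, at most 10 in all, crops included, and the job is handed in when it is done.

Besides the shell and the picture viewer there is one more tool, called by a JSON object that holds its "name" and its "arguments", one argument or row to a line. send_rows: Moves the arm, as the interface text tells. Shifts and turns lie within -1 to 1; 1 stands for 0.1 m of shift or 60 degrees of turn. Its arguments: {"type":"object","properties":{"slide":{"type":"array"},"twist":{"type":"array"},"fingers":{"type":"array"},"newtons":{"type":"number"}},"required":["slide","twist","fingers"]}

```bash
mkdir -p pics; python3 - <<'E'
from station import *
import cv2,numpy as np
s=state();print(s)
for n in("scene","side","wrist"):
    im=capture(n);cv2.imwrite(f"pics/{n}0.png",im[:,:,::-1]);print(n,camera_params(n))
a=[cv2.imread(f"pics/{n}0.png") for n in("scene","wrist")]
E
```

```text
{'time_s': 0.0, 'joint_positions': array([-5.68337393, 19.12948971,  2.28324873, 84.01395176, -0.76677634,
       76.9670424 , -3.35335289]), 'qd': array([-0.05233989, -0.04488484,  0.04219496, -0.09612882,  0.0455137 ,
        0.0018188 ,  0.08490703]), 'joint_efforts': array([ 1.06989024e-03, -6.56351209e+01,  1.33598529e+00, -4.03798449e+01,
       -5.97442500e-02,  4.47441044e-02,  1.62792835e-04]), 'position': array([ 6.49496179e-01, -2.77309615e-05,  2.21659865e-01]), 'tcp_rot': array([-1.79904980e+02,  6.88842508e-03,  8.99985659e+01]), 'force': array([ 0.20905913,  0.53331991, -0.63835166]), 'moment': array([-0.01504888, -0.00830094,  0.01673464]), 'grip_force': 0.0, 'grip_width': 0.08729417183539442}
scene {'fx': 452.45665385793814, 'fy': 452.45665385793814, 'cx': 277.5553537965025, 'cy': 207.1149236243041, 'world_from_camera': array([[-4.66306066e-01, -6.99985773e-01,  5.40905325e-01,
         1.08576565e+00],
       [ 8.84623453e-01, -3.68971811e-01,  2.85133565e-01,
         2.33897453e-01],
       [-1.06210942e-05,  6.11457047e-01,  7.91277625e-01,
         7.18247462e-0
[... 228 characters left out ...]
.89672897,  0.28761348, -0.33638616,  0.26944901],
       [-0.44252566,  0.57074958, -0.69167619, -0.70390935],
       [-0.00694314,  0.76910558,  0.63908403,  0.73011409],
       [ 0.        ,  0.        ,  0.        ,  1.        ]])}
wrist {'fx': 325.19226210127806, 'fy': 325.19226210127806, 'cx': 280.47337119262363, 'cy': 210.68060830412378, 'hand_eye': array([[-1.03978057e-04,  9.53859837e-01,  3.00252228e-01,
         8.33765342e-02],
       [ 9.99999934e-01, -4.92356816e-06,  3.61943839e-04,
         1.59005660e-03],
       [ 3.46722003e-04,  3.00252246e-01, -9.53859774e-01,
        -1.62128113e-01],
       [ 0.00000000e+00,  0.00000000e+00,  0.00000000e+00,
         1.00000000e+00]])}
```

View pics/scene0.png

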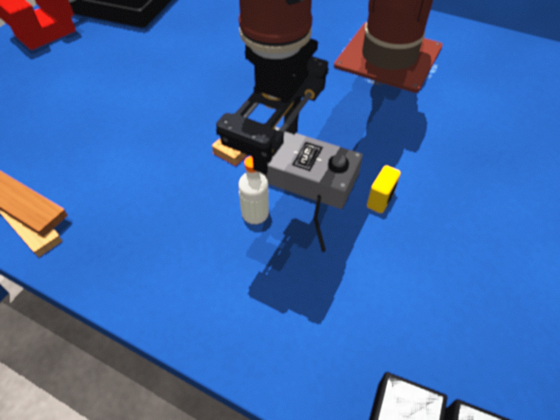

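View pics/wrist0.png

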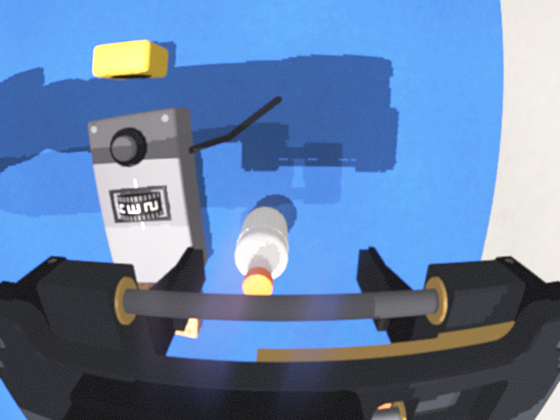

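The wrist view shows the box at left: wheel and bezel near (142,204), button at (128,146), tape at (130,60) and glue at (262,245). The wheel reads about 3, with digit tops pointing right (+x). I'll rectify this view onto the box-top plane for metric positions.

```bash
cat > h.py <<'E'
from station import *
import cv2,numpy as np
from scipy.spatial.transform import Rotation as R
def rect(im,s,z,x0,x1,y0,y1,k):
    """wrist picture -> top view of plane z, k px/m; right=+x, up=+y"""
    p=camera_params("wrist");he=p["hand_eye"]
    T=np.eye(4);T[:3,:3]=R.from_euler("xyz",s["tcp_rot"],degrees=True).as_matrix();T[:3,3]=s["position"]
    W=np.linalg.inv(T@he)
    X,Y=np.meshgrid(np.arange(x0,x1,1/k),np.arange(y1,y0,-1/k))
    P=np.stack([X,Y,0*X+z,0*X+1],-1)@W.T
    x,y,d=P[...,0],-P[...,1],-P[...,2]
    r=np.hypot(x,y);th=np.arctan2(r,d)
    return cv2.remap(im,(p["cx"]+p["fx"]*th*x/r).astype(np.float32),(p["cy"]+p["fy"]*th*y/r).astype(np.float32),cv2.INTER_CUBIC)
E
python3 - <<'E'
from h import *
s=state();im=cv2.imread("pics/wrist0.png")
a=rect(im,s,.061,.42,.62,-.06,.24,2500)
cv2.imwrite("pics/r0.png",cv2.resize(a,(400,600)))
b=rect(im,s,.075,.46,.56,.03,.13,6000)
cv2.imwrite("pics/r0b.png",np.hstack([cv2.resize(a,(400,600)),cv2.copyMakeBorder(cv2.resize(b,(400,400)),0,200,0,0,0)]))
E
```

```text
(no output)
```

View pics/r0b.png

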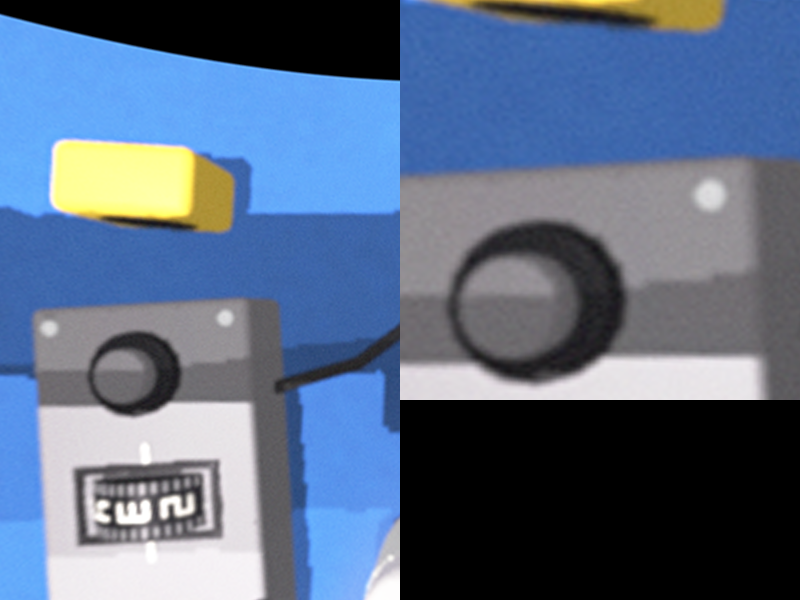

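```bash
python3 - <<'E'
from h import *
s=state();im=cv2.imread("pics/wrist0.png")
a=cv2.resize(rect(im,s,0.0,.5,.75,-.1,.1,2000),(500,400))
b=rect(im,s,0.13,.5,.7,-.15,.05,2000)
cv2.imwrite("pics/g0.png",cv2.copyMakeBorder(np.hstack([a,b[:400,:300]]),0,0,0,0,0))
E
```

```text
(no output)
```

View pics/g0.png

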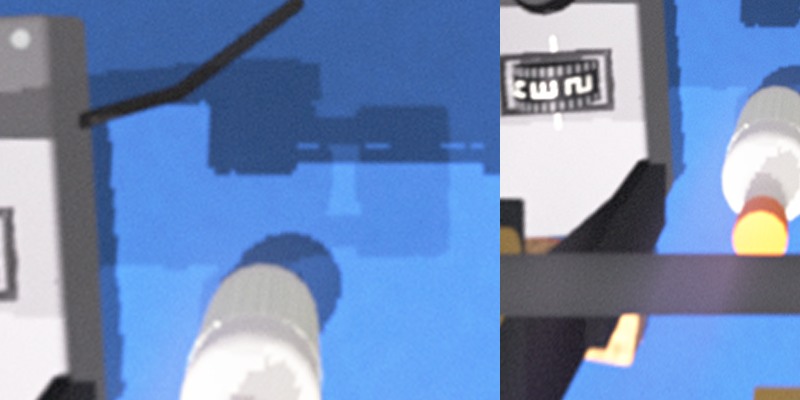

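The index lines put wheel_mid at about (0.494, -0.0115), with box yaw about +3.5° and the wheel reading 3. The glue bottle stands at about (0.632, -0.06). I'll close the fingers and move over the wheel.

{"name": "send_rows", "arguments": {
  "slide": [
    [0,-0.15,0],
    [0,-0.35,0],
    [0,-0.6,0],
    [0,-0.8,0],
    [0,-0.95,0],
    [0,-1,0],
    [0,-1,0],
    [0,-1,0]
  ],
  "twist": [0,0,0,0,0,0,0,0],
  "fingers": [0,0,0,0,0,0,0,0],
  "newtons": 20
}}

```text
time_s: 0.82
position: [0.5505, 0.0, 0.2227]
tcp_rot: [180.0, -0.0, 90.0]
force: [-0.1, 0.3, 0.6]
grip_width: 0.0417
grip_force: 0.0
```

{"name": "send_rows", "arguments": {
  "slide": [
    [-0.03,-0.1,0.1],
    [-0.06,-0.25,0.3],
    [-0.09,-0.4,0.5],
    [-0.115,-0.5,0.7],
    [-0.115,-0.56,0.9],
    [-0.115,-0.56,1],
    [-0.115,-0.56,1],
    [-0.115,-0.56,1]
  ],
  "twist": [-0.02,-0.04,-0.058,-0.058,-0.058,-0.058,-0.058,-0.058],
  "fingers": [0,0,0,0,0,0,0,0]
}}

```text
time_s: 1.48
position: [0.4949, -0.0114, 0.1227]
tcp_rot: [-180.0, 0.0, 93.5]
force: [-0.1, -0.3, 0.9]
grip_width: 0.0011
grip_force: 0.0
```

```bash
python3 - <<'E'
from h import *
s=state();print(s["time_s"],s["position"],s["tcp_rot"],s["force"],s["grip_width"])
im=capture("wrist")[:,:,::-1].copy();cv2.imwrite("pics/w1.png",im)
a=rect(im,s,.061,.42,.56,-.07,.08,4000)
cv2.imwrite("pics/w1r.png",a)
cv2.imwrite("pics/w1c.png",np.hstack([cv2.resize(im,(560,420)),cv2.copyMakeBorder(a,0,0,0,0,0)[:420,:230]])) 
print(a.shape)
E
```

```text
1.4833 [ 0.49487063 -0.01135876  0.12269976] [-1.79981940e+02  5.40831463e-04  9.34880583e+01] [-0.11962117 -0.28757319  0.85653769] 0.0011076720242026545
(601, 561, 3)
```

View pics/w1r.png

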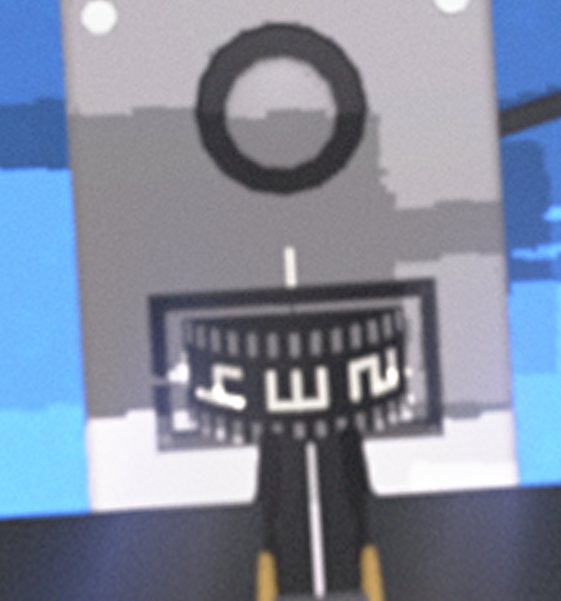

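The close view confirms digit 3 on top, with bezel centre at (296,365), i.e. (0.494, -0.011), and button at (281,108), i.e. (0.490, 0.053). I'll descend to feel for the wheel.

{"name": "send_rows", "arguments": {
  "slide": [
    [0,0,0.1],
    [0,0,0.2],
    [0,0,0.3],
    [0,0,0.36],
    [0,0,0.36],
    [0,0,0.36],
    [0,0,0.36],
    [0,0,0.36]
  ],
  "twist": [0,0,0,0,0,0,0,0],
  "fingers": [0,0,0,0,0,0,0,0]
}}

```text
time_s: 2.2
position: [0.4943, -0.0115, 0.087]
tcp_rot: [180.0, -0.0, 93.5]
force: [0.2, 0.0, -0.1]
grip_width: 0.0004
grip_force: 0.0
```

{"name": "send_rows", "arguments": {
  "slide": [
    [0,0,0.005],
    [0,0,0.01],
    [0,0,0.015],
    [0,0,0.02],
    [0,0,0.025],
    [0,0,0.03],
    [0,0,0.03],
    [0,0,0.03]
  ],
  "twist": [0,0,0,0,0,0,0,0],
  "fingers": [0,0,0,0,0,0,0,0]
}}

```text
time_s: 2.87
position: [0.4939, -0.0115, 0.0835]
tcp_rot: [-180.0, -0.0, 93.5]
force: [-0.3, 0.1, 0.5]
grip_width: 0.0004
grip_force: 0.0
```

{"name": "send_rows", "arguments": {
  "slide": [
    [0,0,0.005],
    [0,0,0.01],
    [0,0,0.015],
    [0,0,0.02],
    [0,0,0.025],
    [0,0,0.03],
    [0,0,0.03],
    [0,0,0.03]
  ],
  "twist": [0,0,0,0,0,0,0,0],
  "fingers": [0,0,0,0,0,0,0,0]
}}

```text
time_s: 3.53
position: [0.4939, -0.0115, 0.0805]
tcp_rot: [-180.0, 0.0, 93.5]
force: [0.3, 0.3, -0.7]
grip_width: 0.0006
grip_force: 0.0
```

{"name": "send_rows", "arguments": {
  "slide": [
    [0,0,0.005],
    [0,0,0.01],
    [0,0,0.015],
    [0,0,0.02],
    [0,0,0.025],
    [0,0,0.025],
    [0,0,0.025],
    [0,0,0.025]
  ],
  "twist": [0,0,0,0,0,0,0,0],
  "fingers": [0,0,0,0,0,0,0,0]
}}

```text
time_s: 4.2
position: [0.494, -0.0115, 0.0781]
tcp_rot: [180.0, 0.0, 93.5]
force: [-0.2, -0.0, 0.3]
grip_width: 0.0003
grip_force: 0.0
```

{"name": "send_rows", "arguments": {
  "slide": [
    [0,0,0.005],
    [0,0,0.01],
    [0,0,0.015],
    [0,0,0.02],
    [0,0,0.025],
    [0,0,0.025],
    [0,0,0.025],
    [0,0,0.025]
  ],
  "twist": [0,0,0,0,0,0,0,0],
  "fingers": [0,0,0,0,0,0,0,0]
}}

```text
time_s: 4.87
position: [0.495, -0.0115, 0.0766]
tcp_rot: [179.9, -0.0, 93.5]
force: [-0.7, -1.4, 7.4]
grip_width: 0.0006
grip_force: 3.7
```

{"name": "send_rows", "arguments": {
  "slide": [
    [0,0,0.005],
    [0,0,0.01],
    [0,0,0.015],
    [0,0,0.02],
    [0,0,0.025],
    [0,0,0.03],
    [0,0,0.035],
    [0,0,0.035]
  ],
  "twist": [0,0,0,0,0,0,0,0],
  "fingers": [0,0,0,0,0,0,0,0]
}}

```text
time_s: 5.53
position: [0.4954, -0.0114, 0.0733]
tcp_rot: [179.8, -0.0, 93.5]
force: [-0.5, -0.8, 9.7]
grip_width: 0.0001
grip_force: 4.7
```

{"name": "send_rows", "arguments": {
  "slide": [
    [0,0,-0.04],
    [0,0,-0.08],
    [0,0,-0.12],
    [0,-0.04,-0.12],
    [0,-0.08,-0.12],
    [0,-0.13,-0.12],
    [0,-0.13,-0.12],
    [0,-0.13,-0.12]
  ],
  "twist": [0,0,0,0,0,0,0,0],
  "fingers": [0,0,0,0,0,0,0,0]
}}

```text
time_s: 6.2
position: [0.4804, -0.0124, 0.0839]
tcp_rot: [-180.0, -0.0, 93.5]
force: [-0.1, -0.0, 0.3]
grip_width: 0.0005
grip_force: 0.0
```

{"name": "send_rows", "arguments": {
  "slide": [
    [0,0,0.04],
    [0,0,0.07],
    [0,0,0.08],
    [0,0,0.09],
    [0,0,0.1],
    [0,0,0.11],
    [0,0,0.12],
    [0,0,0.127]
  ],
  "twist": [0,0,0,0,0,0,0,0],
  "fingers": [0,0,0,0,0,0,0,0]
}}

```text
time_s: 6.87
position: [0.4818, -0.0122, 0.0721]
tcp_rot: [179.9, -0.0, 93.5]
force: [-0.8, -0.0, 10.2]
grip_width: 0.0006
grip_force: 4.9
```

{"name": "send_rows", "arguments": {
  "slide": [
    [0,0.03,0],
    [0,0.06,0],
    [0,0.09,0],
    [0,0.12,0],
    [0,0.15,0],
    [0,0.18,0],
    [0,0.21,0],
    [0,0.24,0]
  ],
  "twist": [0,0,0,0,0,0,0,0],
  "fingers": [0,0,0,0,0,0,0,0]
}}

```text
time_s: 7.53
position: [0.5071, -0.0107, 0.0727]
tcp_rot: [179.8, 0.0, 93.5]
force: [2.6, -0.1, 9.4]
grip_width: 0.0001
grip_force: 4.7
```

{"name": "send_rows", "arguments": {
  "slide": [
    [0,0,-0.03],
    [0,0,-0.08],
    [0,0,-0.127],
    [0,-0.06,-0.127],
    [0,-0.12,-0.127],
    [0,-0.18,-0.127],
    [0,-0.24,-0.127],
    [0,-0.24,-0.127]
  ],
  "twist": [0,0,0,0,0,0,0,0],
  "fingers": [0,0,0,0,0,0,0,0]
}}

```text
time_s: 8.2
position: [0.4793, -0.0125, 0.0838]
tcp_rot: [-179.9, 0.0, 93.5]
force: [-0.7, -0.7, 0.1]
grip_width: 0.0002
grip_force: 0.0
```

```bash
python3 - <<'E'
from h import *
s=state();print(s["position"])
im=capture("wrist")[:,:,::-1].copy()
cv2.imwrite("pics/w2r.png",rect(im,s,.065,.45,.54,-.04,.03,5000))
E
```

```text
[ 0.47932917 -0.01249887  0.08375666]
```

View pics/w2r.png

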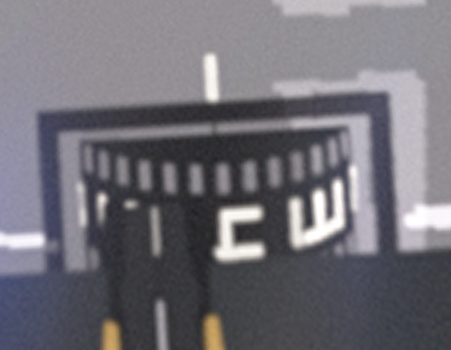

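The wheel now shows 4 near the index, with its left part behind the finger, and 3 to its right, so one stroke advances one digit. I'll do three more.

{"name": "send_rows", "arguments": {
  "slide": [
    [0,0,0.04],
    [0,0,0.07],
    [0,0,0.08],
    [0,0,0.09],
    [0,0,0.1],
    [0,0,0.11],
    [0,0,0.12],
    [0,0,0.127]
  ],
  "twist": [0,0,0,0,0,0,0,0],
  "fingers": [0,0,0,0,0,0,0,0]
}}

```text
time_s: 8.92
position: [0.4819, -0.0122, 0.072]
tcp_rot: [179.9, -0.0, 93.5]
force: [-1.5, -1.5, 9.5]
grip_width: 0.0006
grip_force: 4.9
```

{"name": "send_rows", "arguments": {
  "slide": [
    [0,0.03,0],
    [0,0.06,0],
    [0,0.09,0],
    [0,0.12,0],
    [0,0.15,0],
    [0,0.18,0],
    [0,0.21,0],
    [0,0.24,0]
  ],
  "twist": [0,0,0,0,0,0,0,0],
  "fingers": [0,0,0,0,0,0,0,0]
}}

```text
time_s: 9.58
position: [0.5072, -0.0107, 0.0727]
tcp_rot: [179.8, -0.0, 93.5]
force: [1.8, 0.6, 9.3]
grip_width: 0.0003
grip_force: 4.7
```

{"name": "send_rows", "arguments": {
  "slide": [
    [0,0,-0.03],
    [0,0,-0.08],
    [0,0,-0.127],
    [0,-0.06,-0.127],
    [0,-0.12,-0.127],
    [0,-0.18,-0.127],
    [0,-0.24,-0.127],
    [0,-0.24,-0.127]
  ],
  "twist": [0,0,0,0,0,0,0,0],
  "fingers": [0,0,0,0,0,0,0,0]
}}

```text
time_s: 10.25
position: [0.4793, -0.0125, 0.0837]
tcp_rot: [-179.9, -0.0, 93.5]
force: [0.2, -0.1, 0.2]
grip_width: 0.0004
grip_force: 0.0
```

{"name": "send_rows", "arguments": {
  "slide": [
    [0,0,0.04],
    [0,0,0.07],
    [0,0,0.08],
    [0,0,0.09],
    [0,0,0.1],
    [0,0,0.11],
    [0,0,0.12],
    [0,0,0.127]
  ],
  "twist": [0,0,0,0,0,0,0,0],
  "fingers": [0,0,0,0,0,0,0,0]
}}

```text
time_s: 10.92
position: [0.4819, -0.0122, 0.072]
tcp_rot: [179.9, -0.0, 93.5]
force: [-1.3, -0.5, 9.5]
grip_width: 0.0004
grip_force: 4.9
```

{"name": "send_rows", "arguments": {
  "slide": [
    [0,0.03,0],
    [0,0.06,0],
    [0,0.09,0],
    [0,0.12,0],
    [0,0.15,0],
    [0,0.18,0],
    [0,0.21,0],
    [0,0.24,0]
  ],
  "twist": [0,0,0,0,0,0,0,0],
  "fingers": [0,0,0,0,0,0,0,0]
}}

```text
time_s: 11.58
position: [0.5073, -0.0107, 0.0727]
tcp_rot: [179.8, -0.0, 93.5]
force: [1.9, -1.0, 9.6]
grip_width: 0.0002
grip_force: 4.7
```

{"name": "send_rows", "arguments": {
  "slide": [
    [0,0,-0.03],
    [0,0,-0.08],
    [0,0,-0.127],
    [0,-0.06,-0.127],
    [0,-0.12,-0.127],
    [0,-0.18,-0.127],
    [0,-0.24,-0.127],
    [0,-0.24,-0.127]
  ],
  "twist": [0,0,0,0,0,0,0,0],
  "fingers": [0,0,0,0,0,0,0,0]
}}

```text
time_s: 12.25
position: [0.4793, -0.0125, 0.0838]
tcp_rot: [-179.9, 0.0, 93.5]
force: [-0.3, 0.5, 0.5]
grip_width: 0.0006
grip_force: 0.0
```

{"name": "send_rows", "arguments": {
  "slide": [
    [0,0,0.04],
    [0,0,0.07],
    [0,0,0.08],
    [0,0,0.09],
    [0,0,0.1],
    [0,0,0.11],
    [0,0,0.12],
    [0,0,0.127]
  ],
  "twist": [0,0,0,0,0,0,0,0],
  "fingers": [0,0,0,0,0,0,0,0]
}}

```text
time_s: 12.92
position: [0.482, -0.0122, 0.0721]
tcp_rot: [179.9, -0.0, 93.5]
force: [-1.3, 0.4, 9.0]
grip_width: 0.0003
grip_force: 4.9
```

{"name": "send_rows", "arguments": {
  "slide": [
    [0,0.03,0],
    [0,0.06,0],
    [0,0.09,0],
    [0,0.12,0],
    [0,0.15,0],
    [0,0.18,0],
    [0,0.21,0],
    [0,0.24,0]
  ],
  "twist": [0,0,0,0,0,0,0,0],
  "fingers": [0,0,0,0,0,0,0,0]
}}

```text
time_s: 13.58
position: [0.5073, -0.0107, 0.0727]
tcp_rot: [179.8, 0.0, 93.5]
force: [1.3, 0.7, 8.8]
grip_width: 0.0001
grip_force: 4.7
```

{"name": "send_rows", "arguments": {
  "slide": [
    [0,0,-0.05],
    [0,0,-0.15],
    [0,-0.05,-0.3],
    [0,-0.1,-0.5],
    [0,-0.11,-0.5],
    [0,-0.11,-0.5],
    [0,-0.11,-0.5],
    [0,-0.11,-0.5]
  ],
  "twist": [0,0,0,0,0,0,0,0],
  "fingers": [0,0,0,0,0,0,0,0]
}}

```text
time_s: 14.25
position: [0.4935, -0.0115, 0.1206]
tcp_rot: [-179.9, -0.0, 93.5]
force: [0.1, -0.4, 0.4]
grip_width: 0.0003
grip_force: 0.0
```

```bash
python3 - <<'E'
from h import *
s=state();print(s["time_s"],s["position"])
im=capture("wrist")[:,:,::-1].copy()
cv2.imwrite("pics/w3r.png",rect(im,s,.061,.42,.56,-.07,.08,4000))
E
```

```text
14.25 [ 0.49346407 -0.01149557  0.12059903]
```

View pics/w3r.png

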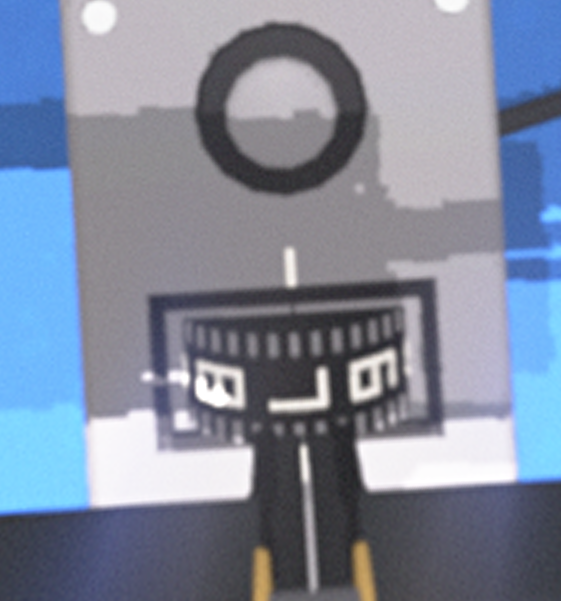

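The view shows 7 uppermost at (297,390), on the index line, with 8 to its left and 6 to its right. Next is the button, 65 mm along tool x.

{"name": "send_rows", "arguments": {
  "slide": [
    [0.1,0,0],
    [0.25,0,0],
    [0.4,0,0],
    [0.55,0,0],
    [0.65,0,0],
    [0.65,0,0],
    [0.65,0,0.1],
    [0.65,0,0.2]
  ],
  "twist": [0,0,0,0,0,0,0,0],
  "fingers": [0,0,0,0,0,0,0,0]
}}

```text
time_s: 14.97
position: [0.4904, 0.0527, 0.1008]
tcp_rot: [180.0, 0.0, 93.4]
force: [0.3, -0.5, -0.8]
grip_width: 0.0001
grip_force: 0.0
```

{"name": "send_rows", "arguments": {
  "slide": [
    [0,0,0.01],
    [0,0,0.02],
    [0,0,0.03],
    [0,0,0.04],
    [0,0,0.05],
    [0,0,0.06],
    [0,0,0.06],
    [0,0,0.06]
  ],
  "twist": [0,0,0,0,0,0,0,0],
  "fingers": [0,0,0,0,0,0,0,0]
}}

```text
time_s: 15.63
position: [0.4901, 0.0534, 0.0955]
tcp_rot: [180.0, -0.0, 93.5]
force: [-0.0, 0.1, -0.1]
grip_width: 0.0002
grip_force: 0.0
```

{"name": "send_rows", "arguments": {
  "slide": [
    [0,0,0.01],
    [0,0,0.02],
    [0,0,0.03],
    [0,0,0.04],
    [0,0,0.05],
    [0,0,0.06],
    [0,0,0.06],
    [0,0,0.06]
  ],
  "twist": [0,0,0,0,0,0,0,0],
  "fingers": [0,0,0,0,0,0,0,0]
}}

```text
time_s: 16.3
position: [0.49, 0.0533, 0.0893]
tcp_rot: [-180.0, 0.0, 93.5]
force: [-0.0, -0.5, -0.9]
grip_width: 0.0005
grip_force: 0.0
```

{"name": "send_rows", "arguments": {
  "slide": [
    [0,0,0.01],
    [0,0,0.02],
    [0,0,0.03],
    [0,0,0.04],
    [0,0,0.05],
    [0,0,0.06],
    [0,0,0.06],
    [0,0,0.06]
  ],
  "twist": [0,0,0,0,0,0,0,0],
  "fingers": [0,0,0,0,0,0,0,0]
}}

```text
time_s: 16.97
position: [0.49, 0.0534, 0.0833]
tcp_rot: [-180.0, 0.0, 93.5]
force: [-0.3, 0.0, -0.6]
grip_width: 0.0002
grip_force: 0.0
```

{"name": "send_rows", "arguments": {
  "slide": [
    [0,0,0.01],
    [0,0,0.02],
    [0,0,0.03],
    [0,0,0.04],
    [0,0,0.05],
    [0,0,0.05],
    [0,0,0.05],
    [0,0,0.05]
  ],
  "twist": [0,0,0,0,0,0,0,0],
  "fingers": [0,0,0,0,0,0,0,0]
}}

```text
time_s: 17.63
position: [0.4902, 0.0534, 0.0785]
tcp_rot: [180.0, -0.0, 93.5]
force: [-0.3, -0.4, 3.1]
grip_width: 0.0002
grip_force: 1.8
```

{"name": "send_rows", "arguments": {
  "slide": [
    [0,0,0.01],
    [0,0,0.02],
    [0,0,0.03],
    [0,0,0.04],
    [0,0,0.045],
    [0,0,0.045],
    [0,0,0.045],
    [0,0,0.045]
  ],
  "twist": [0,0,0,0,0,0,0,0],
  "fingers": [0,0,0,0,0,0,0,0]
}}

```text
time_s: 18.3
position: [0.4904, 0.0534, 0.076]
tcp_rot: [180.0, -0.0, 93.5]
force: [-10.6, -2.2, 29.7]
grip_width: 0.0005
grip_force: 14.6
```

Bottomed at z = 0.076 with 29.7 N. I'll release in steps to learn the button's free height and confirm full travel.

{"name": "send_rows", "arguments": {
  "slide": [
    [0,0,-0.02],
    [0,0,-0.03],
    [0,0,-0.04],
    [0,0,-0.05],
    [0,0,-0.06],
    [0,0,-0.06],
    [0,0,-0.06],
    [0,0,-0.06]
  ],
  "twist": [0,0,0,0,0,0,0,0],
  "fingers": [0,0,0,0,0,0,0,0]
}}

```text
time_s: 18.97
position: [0.4902, 0.0534, 0.0798]
tcp_rot: [180.0, -0.0, 93.5]
force: [0.9, 0.3, 3.1]
grip_width: 0.0003
grip_force: 1.4
```

{"name": "send_rows", "arguments": {
  "slide": [
    [0,0,-0.01],
    [0,0,-0.015],
    [0,0,-0.015],
    [0,0,-0.015],
    [0,0,-0.015],
    [0,0,-0.015],
    [0,0,-0.015],
    [0,0,-0.015]
  ],
  "twist": [0,0,0,0,0,0,0,0],
  "fingers": [0,0,0,0,0,0,0,0]
}}

```text
time_s: 19.63
position: [0.49, 0.0534, 0.0813]
tcp_rot: [-180.0, 0.0, 93.5]
force: [0.7, 0.1, 1.5]
grip_width: 0.0005
grip_force: 1.0
```

Contact persists at 0.0813, and extrapolating the force gives about 5 N at 0.076, so the press was full. I'll retract and check.

{"name": "send_rows", "arguments": {
  "slide": [
    [0,0,-0.05],
    [0,0,-0.15],
    [0,0,-0.3],
    [0,0,-0.5],
    [0,0,-0.7],
    [0,0,-0.8],
    [0,0,-0.8],
    [0,0,-0.8]
  ],
  "twist": [0,0,0,0,0,0,0,0],
  "fingers": [0,0,0,0,0,0,0,0]
}}

```text
time_s: 20.3
position: [0.49, 0.0534, 0.1614]
tcp_rot: [180.0, -0.0, 93.5]
force: [0.4, 0.3, 0.5]
grip_width: 0.0003
grip_force: 0.0
```

{"name": "send_rows", "arguments": {
  "slide": [
    [-0.2,0,0],
    [-0.4,0,0],
    [-0.6,0,0],
    [-0.8,0,0],
    [-0.9,0,0],
    [-0.9,0,0],
    [-0.9,0,0],
    [-0.9,0,0]
  ],
  "twist": [0,0,0,0,0,0,0,0],
  "fingers": [0,0,0,0,0,0,0,0]
}}

```text
time_s: 20.97
position: [0.4953, -0.0351, 0.1609]
tcp_rot: [-180.0, -0.0, 93.6]
force: [0.7, -0.3, -0.1]
grip_width: 0.0004
grip_force: 0.0
```

```bash
python3 - <<'E'
from h import *
s=state();print(s["time_s"],s["position"],s["force"])
im=capture("wrist")[:,:,::-1];cv2.imwrite("pics/w4.png",im)
E
```

```text
20.9667 [ 0.49526627 -0.03505205  0.16087878] [ 0.65185704 -0.30139258 -0.11746906]
```

View pics/w4.png

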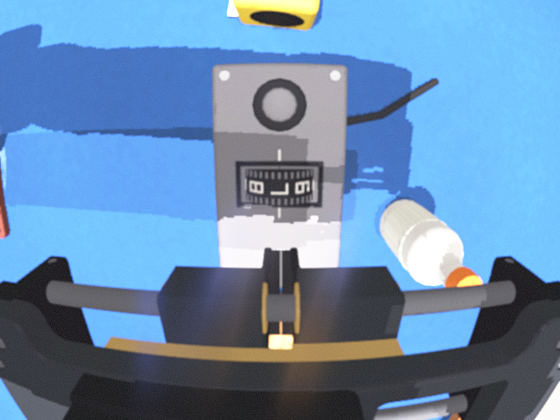

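The wheel shows 7 at (280,186) between the index lines. The button at (279,104) is out, the glue bottle and tape are standing, and nothing touches the robot.

```bash
python3 -c "
from station import *
print(close_job())"
```

```text
the job is handed in; nothing more can be done
None
```

The wheel is clicked in at 7, the start button was then pressed fully and came back out, no contact with the things around the box was seen, and the job is handed in; the judge's result was not shown.

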